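Back the print press off by one turn

TASK

The damp print in the small screw press is ready to come out: open the press by pushing its red hand wheel round counter-clockwise (seen from above) through exactly one full turn, so that its upright wooden handle goes all the way round and stops where it started. Push the handle with the fingertips or the side of the fingers; do not take hold of it. Leave the ink tin, jar, brayer (ink roller) and ink knife where they are, and finish with the hand clear.

Things in the scene. Friction and masses are not known exactly. Their poses are not given: they have to be found in the camera images.
- press: Fixed bench screw press: dark steel bed 220 x 300 x 30 mm, two columns 250 mm apart, a yoke 55 x 300 mm over them (top at 145 mm, column nuts to 154 mm), a grey platen on a blotter stack, a red hand wheel on top. Origin: centre of the bed's underside, under the wheel's axis; x to the press's back, y along the yoke, z up. It cannot be pushed away; place and yaw vary.
- hub (a point): Point on the vertical axis of the red wheel, at the top of its hub nut, 185 mm above the table (nothing in the middle of the wheel is higher).
- handle: Upright round wooden handle on the rim, at the end of one of three spokes: 22 mm in diameter, 50 mm tall, free to spin on its pin. Origin: centre of its foot, 173 mm above the table, 85 mm from the wheel's axis; z up, top end at 223 mm. The rim under it is a ring of 85 mm radius of 16 mm round bar, top at 173 mm; only the handle and the hub (to 185 mm) stand higher.
- wheel (a joint): Turn of the wheel about its vertical axis, rad, growing counter-clockwise from above (opening); a full turn adds 6.283. At 0 the handle is on the press's -x side. Starts between -1.2 and 1.2; no stop within a turn of that. Turns stiffly (about 4 N at the handle), neither springs back nor coasts. A turn raises the platen 8 mm; the wheel does not rise.
- ink_tin: Bystander: round pale ink tin (bare steel, white paper label), 76 mm in diameter, 60 mm tall, standing beside the press. Origin: centre of its underside.
- jar: Bystander: closed amber jar with a black cap, 64 mm in diameter, 100 mm tall, standing beside the press. Origin: centre of its underside.
- brayer: Bystander: ink roller lying on the table on the robot's side of the press: black roller 90 mm wide and 40 mm in diameter, steel frame, wooden handle; about 160 mm long, 40 mm high. Origin on the table, near the middle of its length; its handle points along its own -x.
- ink_knife: Bystander: ink spatula with a wide flat steel blade and pale wooden handle, 200 mm long, lying on the table beyond the press. Origin on the table under its middle; its length is along its own x.

How it is judged:
By the outcome, as a careful person would: the job done as asked, in the order asked, and still so for the second after the job is handed in, with the robot touching nothing.
It also fails if it takes over 59 s, if anything falls off the work surface, if the arm or the gripper's body presses on something with over 40 N, if the wrist force passes 120 N, or if a joint passes its speed limit or range.

ROBOT

A 6-joint arm with a two-finger parallel gripper is mounted at the origin on the work surface. World frame = base frame: x ahead of the robot, y to its left, z up, the work surface at z = 0. Lengths are in m, angles in rad, forces in N, time in s.
With the tool pointing down it reaches from about 0.25 to 0.725 m from the base axis. Payload 9.7 kg.
Tool frame: the origin (TCP) lies at the centre of the arm's flange, where the gripper is bolted on; the fingertips stand 173 mm ahead of it and the grasp point (between the pads) lies arm.grip_point_offset ahead of it (arm.grip_point_offset is the distance from the TCP to the grasp point, in m); z points along the fingers, x is the direction in which the jaws open and shut, and the axes are right-handed (so a half turn about z gives the same grasp; the last joint's range is limited). The gripper opens to 85 mm and grips with 20 to 120 N. Pads are 22 mm wide; open, the fingers measure 114 mm over their backs; the gripper's body (76 mm by 85 mm) begins 54 mm behind the grasp point. The pads swing forward as they close: fully open they stand 13 mm farther back than shut.
Start: joints at [-1.262, 0.087, 0.176, 1.66, 0, 1.571], TCP at [0.167, -0.524, 0.405] pointing down, gripper open.
Joint ranges: [-3.13, 3.13], [-0.85, 1.81], [-1.15, 1.24], [-2.2, 2.28], [-1.44, 1.52], [-3.14, 3.14]. Speed limits (rad/s): [2.22, 2.22, 2.57, 3.14, 3.14, 3.14].

INTERFACE

Orientations are given as [roll, pitch, yaw] about the fixed x, y, z axes, in that order (R = Rz(yaw) Ry(pitch) Rx(roll)).
In Python, from bench import arm gives the robot as it stands.
- The arm moves only by the tool carry_out, never from a script. Its argument "increments" is a list that holds one entry, the list of rows, each a list of 7 numbers: the shift along the tool's x, y, z in mm, then the turn, a rotation vector about the tool's x, y, z in degrees, then the gripper's target within -1 to 1 (fully open at 1, half-way at 0, shut at -1). A call has 1 to 10 rows; each row shifts and turns the commanded pose from where the row before left it, along the tool's axes as they then stand; what a row does not reach is not made up. A row lasts 1/12 s, in which the tool goes at most 41.7 mm and 7.16 degrees, less where a joint would pass 70% of its speed; a pose out of reach is approached as far as the arm can. A call with a gripper value outside its range is refused whole. The fingers move at their own pace and stop on an object; "grip_force" is the grip in N (left out, the last holds). Time passes only in rows, so rows that do not move let the fingers close. It gives the time, the measured TCP pose, the force and the opening at its end, in the units of the state.
- arm.read_state(): the state, without advancing time (a new reading comes with each control period).
- arm.read_camera(name): name is "scene" or "top"; returns (picture, depth): 384x512x3 uint8, red, green, blue; 384x512 float32, m along the optical axis (not along the pixel's ray), 0 where there is no reading.
- arm.camera_params(name): a dict with "intrinsics" (3x3 intrinsics, pixels), "rvec" (rotation vector, rad) and "tvec" (3), from world to camera coordinates, as OpenCV has them. Camera axes: x right, y down, z forward; pixel columns grow to the right and rows downward; lengths in m; the calibration is good to about 2 mm. A picture is of the moment at which its call begins. camera_params takes no time and is no camera call.
- arm.close_job(): hands the job in, once; it reports no verdict.
Trained networks look in the newest picture that a camera, given by its name, has taken for a name from the list of things; names that differ only in an ending like _2 or _b are one class to them, and where a whole thing is asked for, a point or a joint stands for the part that bears it (a point fixed in the world has none). Each returns a list of dicts, best first, with "p" (0 to 1); they miss things now and then, are a little off and sometimes report something else, mostly with a low value. They report only what shows in the picture. A call takes as long as a camera call.
- arm.regions_of(camera, target): "pixels" (384x512 bool, what is visible of it).
- arm.pinpoint(camera, target): "centre" ([x, y, z] in m, in the coordinates of the camera as it stood for that picture, good to about 4 mm: a listed point, or the origin of a listed thing).
The state is a dict: "clock": time; "joint_positions": joint angles; "dq": joint speeds; "effort": joint torques, N m; "tool_pos": TCP position; "tcp_rot": TCP orientation; "force": force on the tool from outside, world axes, zero at the start; "ft_torque": the same for the moment, N m; "width": opening from 0.0 (shut) to 1.0 (fully open).
Only numpy, scipy, OpenCV 4.12 (cv2) and the standard library are available. Lean on these libraries where they do the work, as an engineer would, in place of code of your own. Each camera call takes 0.05 s, during which the arm holds its last target.

## Working session

There is one attempt and no reset: what is moved stays moved. The work goes in short steps, Python scripts to look and compute and a tool call to move; the robot and the scene stay as the last step left them, time stands still between calls to the robot, and variables do not carry over. Pictures are saved under pics/ and viewed, and the job is handed in when it is done.

Besides the shell and the picture viewer there is one more tool, called after "Request:" as name([rows], argument=value, ...), one row to a line, values as JSON. carry_out: Moves the arm, as the interface text tells. Its arguments: {"type":"object","properties":{"increments":{"type":"array","items":{"type":"array","items":{"type":"array","items":{"type":"number"}}}},"grip_force":{"type":"number"}},"required":["increments"]}

```bash
ls; mkdir -p pics
cat > h.py <<'E'
import numpy as np, cv2
from bench import arm
def w(cam,p):
    c=arm.camera_params(cam);R=cv2.Rodrigues(np.array(c["rvec"],float))[0]
    return R.T@(np.array(p)-np.array(c["tvec"]).ravel())
def look(cam,n):
    im,d=arm.read_camera(cam); cv2.imwrite(f"pics/{n}.png",im[:,:,::-1]); return im,d
E
python3 - <<'E'
from h import *
s=arm.read_state();print({k:np.round(v,3) for k,v in s.items()}, arm.grip_point_offset)
for c in("scene","top"):
    look(c,c+"0")
    for t in("press","hub","handle","ink_tin","jar","brayer","ink_knife"):
        print(c,t,[(round(float(r["p"]),2),np.round(w(c,r["centre"]),3)) for r in arm.pinpoint(c,t)[:2]])
print(arm.read_state()["clock"])
E
```

```text
pics
{'clock': np.float64(0.0), 'joint_positions': array([-1.262,  0.087,  0.175,  1.66 , -0.   ,  1.571]), 'dq': array([-0.   ,  0.   , -0.001, -0.   ,  0.   ,  0.001]), 'effort': array([ 0.0000e+00, -5.2039e+01,  4.6479e+01,  1.7000e-02, -0.0000e+00,
       -0.0000e+00]), 'tool_pos': array([ 0.167, -0.524,  0.404]), 'tcp_rot': array([ 3.142e+00,  1.000e-03, -1.262e+00]), 'force': array([-1.097,  0.613, -0.851]), 'ft_torque': array([-0.015, -0.024, -0.028]), 'width': np.float64(1.001)} 0.1547
scene press [(0.59, array([ 0.546, -0.121, -0.001]))]
scene hub [(0.73, array([ 0.544, -0.116,  0.187]))]
scene handle [(0.6, array([ 0.496, -0.048,  0.173]))]
scene ink_tin [(0.66, array([ 0.533,  0.124, -0.001]))]
scene jar [(0.95, array([ 0.517, -0.34 ,  0.   ]))]
scene brayer [(0.61, array([ 0.366, -0.048,  0.001]))]
scene ink_knife [(0.85, array([ 0.719, -0.12 , -0.002]))]
top press [(0.88, array([ 0.543, -0.118, -0.002]))]
top hub [(0.81, array([ 0.543, -0.114,  0.183])), (0.56, array([ 0.495, -0.046,  0.177]))]
top handle [(0.42, array([ 0.496, -0.047,  0.175]))]
top ink_tin [(0.95, array([0.535, 0.129, 0.003]))]
top jar [(0.82, array([ 0.517, -0.34 , -0.002]))]
top brayer [(0.74, array([ 0.365, -0.049,  0.003]))]
top ink_knife [(0.75, array([ 0.72 , -0.116,  0.004])), (0.52, array([0.533, 0.125, 0.   ]))]
0.8
```

View pics/scene0.png

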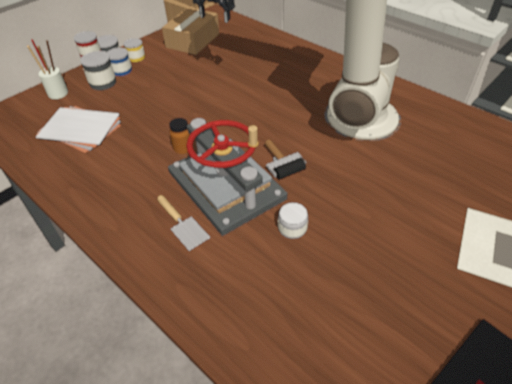

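View pics/top0.png

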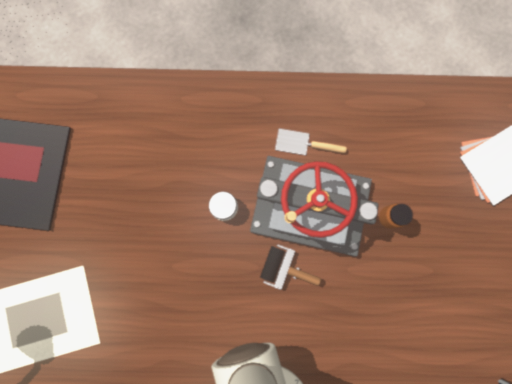

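The top view shows the hub at about (320,198), the handle at (292,216) and the brayer at (280,268). The networks agree across both cameras. Next I'll refine the hub and handle, and save a pixel reference for the handle to check the end position against.

```bash
cat >> h.py <<'E'
def plane(cam,uv,z):
    c=arm.camera_params(cam);K=np.array(c["intrinsics"]);R=cv2.Rodrigues(np.array(c["rvec"],float))[0];t=np.array(c["tvec"]).ravel()
    o=-R.T@t; d=(R.T@np.linalg.inv(K)@np.c_[uv,np.ones(len(uv))].T).T
    return (o+d*((z-o[2])/d[:,2])[:,None])[:,:2], o
def wood(im,box):
    h=cv2.cvtColor(im,cv2.COLOR_RGB2HSV).astype(int); m=(h[...,0]>=12)&(h[...,0]<=28)&(h[...,2]>150)&(h[...,1]>60)
    k=np.zeros_like(m);k[box[1]:box[3],box[0]:box[2]]=1; m&=k
    v,u=np.nonzero(m); return np.c_[u,v].astype(float)
E
python3 - <<'E'
from h import *
from scipy.optimize import least_squares
for cam in("top","scene"):
    im,d=arm.read_camera(cam); np.save(f"ref_{cam}.npy",im)
    for t in ("handle",):
        for r in arm.regions_of(cam,t)[:2]:
            v,u=np.nonzero(r["pixels"]);print(cam,t,r["p"],len(u),u.mean(),v.mean())
    if cam=="top":
        h=cv2.cvtColor(im,cv2.COLOR_RGB2HSV).astype(int)
        m=((h[...,0]<5)|(h[...,0]>174))&(h[...,1]>180)&(h[...,2]>90); m[:, :260]=0
        v,u=np.nonzero(m); P,o=plane(cam,np.c_[u,v],.165); print("cam",o,len(u))
        c=np.array([.5435,-.115]); 
        r=np.hypot(*(P-c).T); P=P[(r>.07)&(r<.1)]
        s=least_squares(lambda x:np.hypot(P[:,0]-x[0],P[:,1]-x[1])-x[2],[*c,.085],loss="soft_l1",f_scale=.004);print(s.x)
    uv=wood(im,(275,195,308,235) if cam=="top" else (240,115,268,152))
    print(cam,"wood",len(uv),uv.mean(0)); print(plane(cam,[uv.mean(0)],.21)[0])
E
```

```text
top handle 0.68 107 290.58878504672896 216.47663551401868
cam [0.42428943 0.03055363 1.11607048] 0
[ 0.5435 -0.115   0.085 ]
top wood 128 [291.8359375 214.6171875]
[[ 0.49911073 -0.04699949]]
scene handle 0.43 7831 224.88302898735793 176.36202273017494
scene wood 178 [252.93820225 135.84831461]
[[ 0.50601179 -0.0337177 ]]
```

Run:
```python
from h import *
from scipy.optimize import least_squares
im=np.load("ref_top.npy").astype(int)
print(im[180:200,281:285].reshape(-1,3)[:12].tolist())
m=(im[...,0]>110)&(im[...,1]<50)&(im[...,2]<60); m[:,:260]=0
v,u=np.nonzero(m);P,o=plane("top",np.c_[u,v],.165);print(len(u),u.min(),u.max(),v.min(),v.max())
r=np.hypot(*(P-[.5435,-.115]).T);P=P[(r>.07)&(r<.1)]
s=least_squares(lambda x:np.hypot(P[:,0]-x[0],P[:,1]-x[1])-x[2],[.5435,-.115,.085],loss="soft_l1",f_scale=.004);print(len(P),s.x)
uv=wood(np.load("ref_top.npy"),(275,195,308,235)); 
k=np.load("ref_top.npy")[196:236,270:314,::-1]; cv2.imwrite("pics/crop.png",cv2.resize(k,None,fx=12,fy=12,interpolation=0))
```

```text
[[160, 159, 159], [171, 172, 171], [176, 175, 175], [177, 167, 167], [130, 127, 126], [137, 135, 134], [146, 140, 139], [166, 135, 134], [119, 117, 113], [120, 117, 114], [128, 114, 111], [158, 104, 100]]Traceback (most recent call last):
  File "<stdin>", line 6, in <module>
    return umr_minimum(a, axis, None, out, keepdims, initial, where)
ValueError: zero-size array to reduction operation minimum which has no identity
```

Run:
```python
from h import *
k=np.load("ref_top.npy")[140:260,240:400,::-1]; cv2.imwrite("pics/crop.png",cv2.resize(k,None,fx=5,fy=5,interpolation=0))
```

```text
(no output)
```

View pics/crop.png

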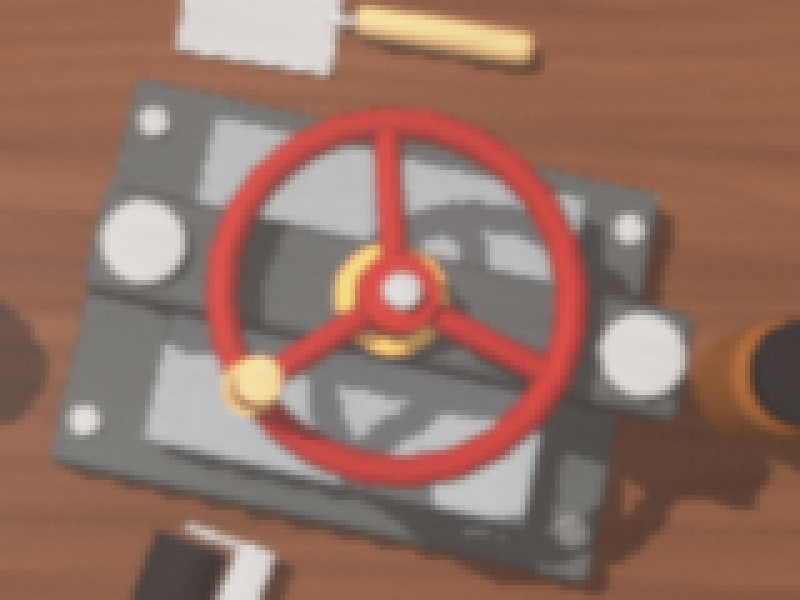

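The wheel is clear of everything. The handle top is at pixel (291,216) and the hub nut at (320,198). Exposure changes between shots, so I'll use ratio thresholds for colour.

```bash
cat >> h.py <<'E'
from scipy.optimize import least_squares
def wheel(im):
    f=im.astype(float); m=(f[...,0]>1.9*f[...,1])&(f[...,0]>1.9*f[...,2])&(f[...,0]>110)&(abs(f[...,1]-f[...,2])<25)
    v,u=np.nonzero(m);P,_=plane("top",np.c_[u,v],.165)
    r=np.hypot(*(P-[.5435,-.115]).T);P=P[(r>.07)&(r<.1)]
    return len(P),least_squares(lambda x:np.hypot(P[:,0]-x[0],P[:,1]-x[1])-x[2],[.5435,-.115,.085],loss="soft_l1",f_scale=.004).x
def top_handle(im,box=(265,150,375,245),hub=(.5435,-.115)):
    f=im.astype(float); m=(f[...,0]>1.5*f[...,2])&(f[...,1]>1.25*f[...,2])&(f[...,0]>150)&(f[...,1]>.65*f[...,0])
    v,u=np.nonzero(m); k=(u>box[0])&(u<box[2])&(v>box[1])&(v<box[3]);uv=np.c_[u,v].astype(float)[k]
    P,_=plane("top",uv,.218); r=np.hypot(*(P-hub).T); uv=uv[(r>.06)&(r<.11)]
    c=uv.mean(0); return len(uv),c,plane("top",[c],.218)[0][0]
E
python3 - <<'E'
from h import *
im=np.load("ref_top.npy");n,x=wheel(im);print(n,x)
n,c,p=top_handle(im);print(n,c,p,np.degrees(np.arctan2(*(p-x[:2])[::-1])),np.hypot(*(p-x[:2])))
E
```

```text
1159 [ 0.54341054 -0.11554819  0.08494049]
322 [310.87267081 169.60559006] [ 0.60324836 -0.08968613] 23.374119980895234 0.06518750785262577
```

```bash
cat >> h.py <<'E'
def top_handle(im,hub=(.5434,-.1155)):
    f=im.astype(float); m=(f[...,0]>1.35*f[...,2])&(f[...,1]>1.2*f[...,2])&(f[...,0]>170)&(f[...,1]>.68*f[...,0])
    n,l,s,c=cv2.connectedComponentsWithStats(m.astype(np.uint8))
    out=[]
    for i in range(1,n):
        p=plane("top",[c[i]],.218)[0][0]; d=p-hub
        if s[i,4]>25: out.append((int(s[i,4]),c[i].round(2),p.round(4),float(np.degrees(np.arctan2(d[1],d[0])).round(2)),float(np.hypot(*d).round(4))))
    return [o for o in out if o[4]<.12]
E
python3 - <<'E'
from h import *
im=np.load("ref_top.npy");print(top_handle(im))
E
```

```text
[(236, array([328.61, 145.99]), array([ 0.6602, -0.1312]), -7.65, 0.1178), (62, array([309.81, 194.85]), array([ 0.5444, -0.0872]), 87.96, 0.0284), (35, array([317.8, 208.4]), array([ 0.5137, -0.1053]), 161.06, 0.0314), (110, array([290.12, 216.31]), array([ 0.4945, -0.0424]), 123.77, 0.0879)]
```

Hub is at (0.5434, -0.1155), with the handle at about 124.3°. I'll push with shut fingers and the tool's +y face, turning the tool along with the wheel. First: raise, shut the fingers and turn.

Request:
carry_out([
  [[0,0,-17,0,0,-5.5,-1],[0,0,-17,0,0,-5.5,-1],[0,0,-16,0,0,-5.6,-1],[-11.7,-32.1,0,0,0,0,-1],[-11.7,-32.1,0,0,0,0,-1],[-11.7,-32.1,0,0,0,0,-1],[-11.7,-32.1,0,0,0,0,-1],[-11.7,-32.1,0,0,0,0,-1],[-11.7,-32.1,0,0,0,0,-1],[-11.7,-32.1,0,0,0,0,-1]],
], grip_force=30)

```text
clock: 1.83
tool_pos: [0.3072, -0.3282, 0.4549]
tcp_rot: [-3.141, -0.001, -0.973]
force: [0.9, -1.0, 0.6]
width: 0.001
```

Request:
carry_out([
  [[-11.7,-32.1,0,0,0,0,-1],[-11.7,-32.1,0,0,0,0,-1],[-11.7,-32.1,0,0,0,0,-1],[-11.7,-32.1,0,0,0,0,-1],[-11.7,-32.1,0,0,0,0,-1],[-11.7,-32.1,0,0,0,0,-1],[-11.7,-32.1,0,0,0,0,-1],[-11.7,-32.1,0,0,0,0,-1],[-11.7,-32.1,0,0,0,0,-1],[-11.7,-32.1,0,0,0,0,-1]],
])

```text
clock: 2.67
tool_pos: [0.5066, -0.0505, 0.4548]
tcp_rot: [-3.141, -0.0, -0.972]
force: [0.4, -1.1, -0.1]
width: 0.002
```

Request:
carry_out([
  [[-11.7,-32.1,0,0,0,0,-1],[0,0,0,0,0,0,-1],[0,0,0,0,0,0,-1]],
])

```text
clock: 2.92
tool_pos: [0.5266, -0.0231, 0.454]
tcp_rot: [3.141, 0.001, -0.969]
force: [-1.1, 0.2, -0.4]
width: -0.001
```

```bash
cat >> h.py <<'E'
def st():
    s=arm.read_state(); p=np.array(s["tool_pos"]);yaw=np.degrees(s["tcp_rot"][2]); d=p[:2]-[.5434,-.1155]
    print("t",round(float(s["clock"]),2),"p",p.round(4),"rot",np.round(s["tcp_rot"],3),"yaw",yaw.round(1),"ang",np.degrees(np.arctan2(d[1],d[0])).round(2),"r",np.hypot(*d).round(4),"F",np.round(s["force"],1),"w",round(float(s["width"]),2),"j6",np.round(s["joint_positions"],2))
    return s
E
python3 -c "
from h import *
st();look('scene','s1')"
```

```text
t 2.92 p [ 0.5266 -0.0231  0.454 ] rot [ 3.141e+00  1.000e-03 -9.690e-01] yaw -55.5 ang 100.3 r 0.0939 F [-1.1  0.2 -0.4] w -0.0 j6 [-0.04  0.06  0.24  1.76 -0.    2.5 ]
```

View pics/s1.png

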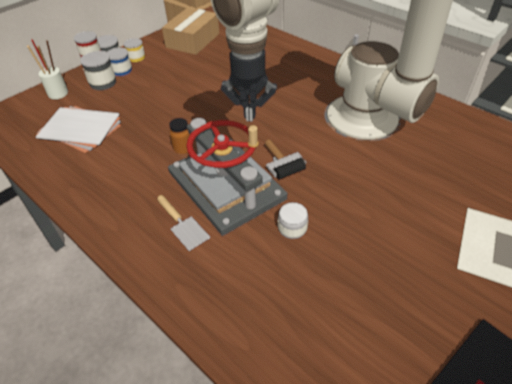

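Request:
carry_out([
  [[0,0,25,0,0,0,-1],[0,0,25,0,0,0,-1],[0,0,20,0,0,0,-1],[0,0,16,0,0,0,-1],[0,0,0,0,0,0,-1],[0,0,0,0,0,0,-1]],
])

```text
clock: 3.47
tool_pos: [0.5252, -0.0253, 0.3689]
tcp_rot: [3.141, 0.0, -0.974]
force: [0.3, 0.7, 1.0]
width: 0.004
```

```bash
python3 -c "
from h import *
st()"
```

```text
t 3.47 p [ 0.5252 -0.0253  0.3689] rot [ 3.141  0.    -0.974] yaw -55.8 ang 101.41 r 0.092 F [0.3 0.7 1. ] w 0.0 j6 [-0.05  0.02  0.04  1.59 -0.    2.5 ]
```

The fingers stand just behind the handle on its clockwise side. Now I'll close in to touch it.

Request:
carry_out([
  [[0,5,0,0,0,0,-1],[0,5,0,0,0,0,-1],[0,3,0,0,0,0,-1],[0,0,0,0,0,0,-1]],
])

```text
clock: 3.8
tool_pos: [0.5146, -0.0323, 0.3698]
tcp_rot: [-3.141, -0.001, -0.973]
force: [-1.3, -0.4, 0.1]
width: 0.0
```

Request:
carry_out([
  [[0,3,0,0,0,0,-1],[0,0,0,0,0,0,-1]],
])

```text
clock: 3.97
tool_pos: [0.5124, -0.0336, 0.3692]
tcp_rot: [-3.141, -0.0, -0.972]
force: [-0.0, -0.1, -0.0]
width: -0.004
```

```bash
python3 -c "
from h import *
st()"
```

```text
t 3.97 p [ 0.5124 -0.0336  0.3692] rot [-3.141 -0.    -0.972] yaw -55.7 ang 110.72 r 0.0875 F [-0.  -0.1 -0. ] w -0.0 j6 [-0.07 -0.01  0.01  1.59  0.    2.48]
```

Request:
carry_out([
  [[-0.5,3,0,0,0,-2,-1],[-0.5,3,0,0,0,-2,-1],[-0.5,3,0,0,0,-2,-1],[-0.5,3,0,0,0,-2,-1],[-0.9,4.5,0,0,0,-3,-1],[-0.9,4.5,0,0,0,-3,-1]],
])

```text
clock: 4.47
tool_pos: [0.4944, -0.0437, 0.3691]
tcp_rot: [-3.14, -0.0, -0.725]
force: [3.2, 3.9, 1.4]
width: 0.0
```

```bash
python3 -c "
from h import *
st();look('scene','s2')"
```

```text
t 4.47 p [ 0.4944 -0.0437  0.3691] rot [-3.14  -0.    -0.725] yaw -41.5 ang 124.33 r 0.087 F [3.2 3.9 1.4] w 0.0 j6 [-0.09 -0.05 -0.03  1.59  0.    2.21]
```

View pics/s2.png

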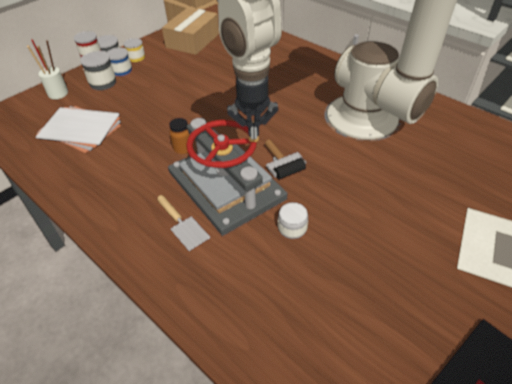

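Contact made: about 5 N against the direction of motion. Continuing round.

Request:
carry_out([
  [[-1.8,9,0,0,0,-6,-1],[-1.8,9,0,0,0,-6,-1],[-1.8,9,0,0,0,-6,-1],[-1.8,9,0,0,0,-6,-1],[-1.8,9,0,0,0,-6,-1],[-1.8,9,0,0,0,-6,-1],[-1.8,9,0,0,0,-6,-1],[-1.8,9,0,0,0,-6,-1],[-1.8,9,0,0,0,-6,-1],[-1.8,9,0,0,0,-6,-1]],
])

```text
clock: 5.35
tool_pos: [0.4554, -0.1228, 0.3689]
tcp_rot: [-3.14, -0.0, 0.324]
force: [-1.4, 5.1, 2.4]
width: 0.003
```

```bash
python3 -c "
from h import *
st();look('scene','s3')"
```

```text
t 5.35 p [ 0.4554 -0.1228  0.3689] rot [-3.14  -0.     0.324] yaw 18.5 ang -175.26 r 0.0883 F [-1.4  5.1  2.4] w 0.0 j6 [-0.26 -0.11 -0.09  1.59  0.    0.98]
```

View pics/s3.png

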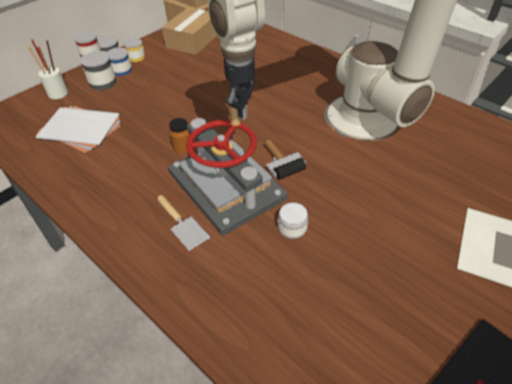

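The handle is moving and now sits at about (235,120) in the scene view. Continuing.

Request:
carry_out([
  [[-1.8,9,0,0,0,-6,-1],[-1.8,9,0,0,0,-6,-1],[-1.8,9,0,0,0,-6,-1],[-1.8,9,0,0,0,-6,-1],[-1.8,9,0,0,0,-6,-1],[-1.8,9,0,0,0,-6,-1],[-1.8,9,0,0,0,-6,-1],[-1.8,9,0,0,0,-6,-1],[-1.8,9,0,0,0,-6,-1],[-1.8,9,0,0,0,-6,-1]],
])

```text
clock: 6.23
tool_pos: [0.5046, -0.1956, 0.3688]
tcp_rot: [-3.14, 0.0, 1.368]
force: [-4.7, 0.8, 3.6]
width: 0.001
```

```bash
python3 -c "
from h import *
st()"
```

```text
t 6.23 p [ 0.5046 -0.1956  0.3688] rot [-3.14   0.     1.368] yaw 78.4 ang -115.86 r 0.089 F [-4.7  0.8  3.6] w 0.0 j6 [-0.37  0.06  0.07  1.59 -0.   -0.17]
```

Request:
carry_out([
  [[-1.7,9,0,0,0,-6,-1],[-1.7,9,0,0,0,-6,-1],[-1.7,9,0,0,0,-6,-1],[-1.7,9,0,0,0,-6,-1],[-1.7,9,0,0,0,-6,-1],[-1.7,9,0,0,0,-6,-1],[-1.7,9,0,0,0,-6,-1],[-1.7,9,0,0,0,-6,-1],[-1.7,9,0,0,0,-6,-1],[-1.7,9,0,0,0,-6,-1]],
])

```text
clock: 7.07
tool_pos: [0.5921, -0.1887, 0.3687]
tcp_rot: [-3.14, 0.0, 2.414]
force: [-3.9, -3.4, 1.2]
width: 0.002
```

```bash
python3 -c "
from h import *
st();look('scene','s4')"
```

```text
t 7.07 p [ 0.5921 -0.1887  0.3687] rot [-3.14   0.     2.414] yaw 138.3 ang -56.36 r 0.088 F [-3.9 -3.4  1.2] w 0.0 j6 [-0.31  0.25  0.29  1.61 -0.   -1.15]
```

View pics/s4.png

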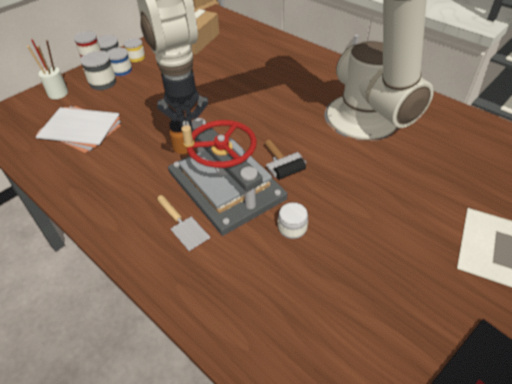

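The handle is at about (187,135), half-way round and with steady force. Continuing.

Request:
carry_out([
  [[-1.7,9,0,0,0,-6,-1],[-1.7,9,0,0,0,-6,-1],[-1.7,9,0,0,0,-6,-1],[-1.7,9,0,0,0,-6,-1],[-1.7,9,0,0,0,-6,-1],[-1.7,9,0,0,0,-6,-1],[-1.7,9,0,0,0,-6,-1],[-1.7,9,0,0,0,-6,-1],[-1.7,9,0,0,0,-6,-1],[-1.7,9,0,0,0,-6,-1]],
])

```text
clock: 7.95
tool_pos: [0.6297, -0.1096, 0.3685]
tcp_rot: [-3.14, -0.0, -2.824]
force: [1.2, -4.4, -0.3]
width: 0.004
```

```bash
python3 -c "
from h import *
st()"
```

```text
t 7.95 p [ 0.6297 -0.1096  0.3685] rot [-3.14  -0.    -2.824] yaw -161.8 ang 3.9 r 0.0865 F [ 1.2 -4.4 -0.3] w 0.0 j6 [-0.17  0.3   0.35  1.62 -0.   -2.06]
```

Request:
carry_out([
  [[-1.8,9,0,0,0,-6,-1],[-1.8,9,0,0,0,-6,-1],[-1.8,9,0,0,0,-6,-1],[-1.8,9,0,0,0,-6,-1],[-1.8,9,0,0,0,-6,-1],[-1.8,9,0,0,0,-6,-1],[-1.8,9,0,0,0,-6,-1],[0,0,0,0,0,0,-1]],
])

```text
clock: 8.62
tool_pos: [0.6023, -0.0516, 0.3688]
tcp_rot: [3.142, 0.0, -2.089]
force: [-1.5, 0.8, -0.2]
width: 0.002
```

```bash
python3 -c "
from h import *
st()"
```

```text
t 8.62 p [ 0.6023 -0.0516  0.3688] rot [ 3.142  0.    -2.089] yaw -119.7 ang 47.31 r 0.0869 F [-1.5  0.8 -0.2] w 0.0 j6 [-0.09  0.21  0.24  1.6   0.   -2.71]
```

Now I'll back off, raise and turn the tool by 180°, because joint 6 is near its limit.

Request:
carry_out([
  [[0,-8,0,0,0,0,-1],[0,-7,0,0,0,0,-1],[0,0,-30,0,0,0,-1],[0,0,-35,0,0,0,-1],[0,0,-15,0,0,7,-1],[0,0,0,0,0,7,-1],[0,0,0,0,0,7,-1],[0,0,0,0,0,7,-1],[0,0,0,0,0,7,-1],[0,0,0,0,0,7,-1]],
])

```text
clock: 9.45
tool_pos: [0.6169, -0.0608, 0.4481]
tcp_rot: [3.141, -0.001, -2.833]
force: [-0.5, -1.1, -0.7]
width: -0.0
```

Request:
carry_out([
  [[0,0,0,0,0,7,-1],[0,0,0,0,0,7,-1],[0,0,0,0,0,7,-1],[0,0,0,0,0,7,-1],[0,0,0,0,0,7,-1],[0,0,0,0,0,7,-1],[0,0,0,0,0,7,-1],[0,0,0,0,0,7,-1],[0,0,0,0,0,7,-1],[0,0,0,0,0,7,-1]],
])

```text
clock: 10.28
tool_pos: [0.6169, -0.0608, 0.4481]
tcp_rot: [-3.141, -0.0, 2.228]
force: [-0.0, 0.7, 0.7]
width: -0.005
```

Request:
carry_out([
  [[0,0,0,0,0,7,-1],[0,0,0,0,0,7,-1],[0,0,0,0,0,7,-1],[0,0,0,0,0,7,-1],[0,0,0,0,0,7,-1],[0,0,0,0,0,7,-1],[0,0,0,0,0,7,-1],[0,0,0,0,0,7,-1],[0,0,0,0,0,7,-1],[0,0,0,0,0,5,-1]],
])

```text
clock: 11.12
tool_pos: [0.6169, -0.0608, 0.4481]
tcp_rot: [-3.141, 0.0, 1.041]
force: [-0.7, 0.9, -0.3]
width: 0.002
```

```bash
python3 -c "
from h import *
st();look('scene','s5');im,_=look('top','t5');print(top_handle(im))"
```

```text
t 11.12 p [ 0.6169 -0.0608  0.4481] rot [-3.141  0.     1.041] yaw 59.6 ang 36.65 r 0.0916 F [-0.7  0.9 -0.3] w 0.0 j6 [-0.1   0.29  0.49  1.78 -0.    0.43]
[]
```

View pics/s5.png

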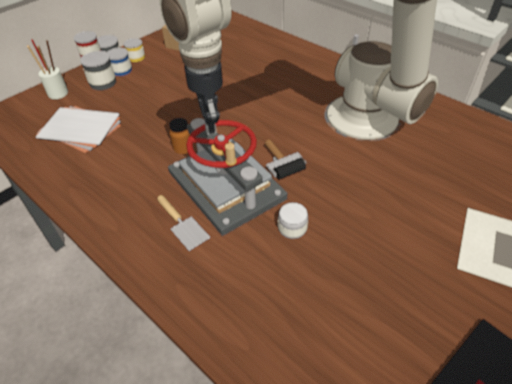

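View pics/t5.png

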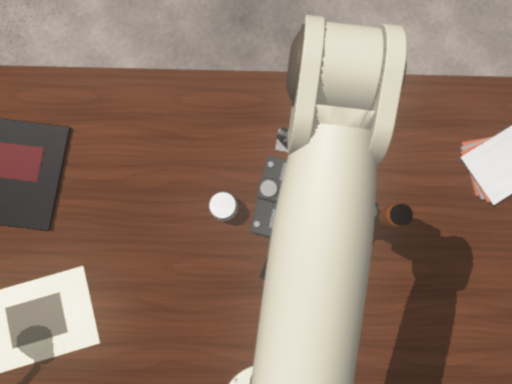

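The wheel's handle is at (230,155) in the scene view, about 61°, as expected. I'll lower again and push with the -y face.

Request:
carry_out([
  [[0,0,25,0,0,0,-1],[0,0,25,0,0,0,-1],[0,0,20,0,0,0,-1],[0,0,10,0,0,0,-1],[0,-7,0,0,0,0,-1],[0,-6,0,0,0,0,-1],[0,0,0,0,0,0,-1]],
])

```text
clock: 11.8
tool_pos: [0.604, -0.0531, 0.3706]
tcp_rot: [3.14, -0.001, 1.053]
force: [-0.1, 0.6, 0.5]
width: -0.003
```

Request:
carry_out([
  [[1.0,-5,0,0,0,-3,-1],[1.2,-6,0,0,0,-4,-1],[1.8,-9,0,0,0,-6,-1],[1.8,-9,0,0,0,-6,-1],[1.8,-9,0,0,0,-6,-1],[1.8,-9,0,0,0,-6,-1],[1.8,-9,0,0,0,-6,-1],[1.8,-9,0,0,0,-6,-1],[0,0,0,0,0,0,-1]],
])

```text
clock: 12.55
tool_pos: [0.5439, -0.0285, 0.371]
tcp_rot: [3.139, 0.001, 1.808]
force: [-0.5, -0.2, -1.1]
width: 0.0
```

```bash
python3 -c "
from h import *
st();look('scene','s6')"
```

```text
t 12.55 p [ 0.5439 -0.0285  0.371 ] rot [3.139e+00 1.000e-03 1.808e+00] yaw 103.6 ang 89.64 r 0.087 F [-0.5 -0.2 -1.1] w 0.0 j6 [-0.05  0.06  0.08  1.59  0.   -0.29]
```

View pics/s6.png

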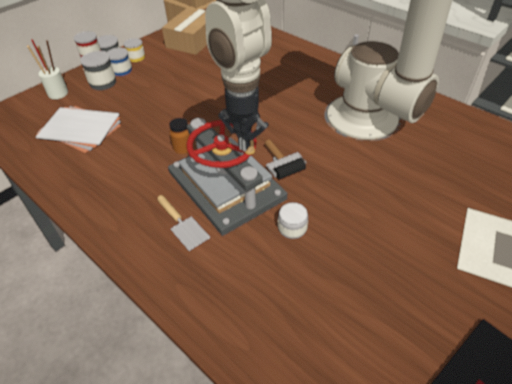

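Request:
carry_out([
  [[1.8,-9,0,0,0,-6,-1],[1.2,-6,0,0,0,-4,-1],[0.9,-4.5,0,0,0,-3,-1],[0,0,0,0,0,0,-1],[0,0,0,0,0,0,-1]],
])

```text
clock: 13.02
tool_pos: [0.5253, -0.031, 0.3694]
tcp_rot: [3.141, 0.001, 2.025]
force: [0.8, -0.6, -0.7]
width: 0.003
```

```bash
python3 -c "
from h import *
st()"
```

```text
t 13.02 p [ 0.5253 -0.031   0.3694] rot [3.141e+00 1.000e-03 2.025e+00] yaw 116.1 ang 102.1 r 0.0865 F [ 0.8 -0.6 -0.7] w 0.0 j6 [-0.06  0.02  0.04  1.59 -0.   -0.51]
```

Request:
carry_out([
  [[0,8,0,0,0,0,-1],[0,7,0,0,0,0,-1],[0,0,-30,0,0,0,-1],[0,0,-35,0,0,0,-1],[0,0,-15,0,0,0,-1],[30,14,0,0,0,0,-1],[30,14,0,0,0,0,-1],[30,14,0,0,0,0,-1],[30,14,0,0,0,0,-1],[30,14,0,0,0,0,-1]],
])

```text
clock: 13.85
tool_pos: [0.5353, 0.1433, 0.4484]
tcp_rot: [-3.141, -0.0, 2.028]
force: [0.4, -0.4, 0.0]
width: 0.001
```

Request:
carry_out([
  [[30,14,0,0,0,0,-1],[30,14,0,0,0,0,-1],[30,14,0,0,0,0,-1],[30,14,0,0,0,0,-1],[30,14,0,0,0,0,-1],[0,0,0,0,0,0,-1]],
])

```text
clock: 14.35
tool_pos: [0.5311, 0.3123, 0.4467]
tcp_rot: [-3.14, -0.001, 2.032]
force: [0.9, 0.8, -0.4]
width: -0.002
```

```bash
python3 -c "
from h import *
st();look('scene','s7');im,_=look('top','t7');print(top_handle(im));print(top_handle(np.load('ref_top.npy')))"
```

```text
t 14.35 p [0.5311 0.3123 0.4467] rot [-3.140e+00 -1.000e-03  2.032e+00] yaw 116.4 ang 91.64 r 0.428 F [ 0.9  0.8 -0.4] w -0.0 j6 [0.53 0.28 0.48 1.77 0.   0.07]
[(200, array([328.48, 145.98]), array([ 0.6602, -0.1309]), -7.5, 0.1178), (51, array([310.35, 193.88]), array([ 0.5467, -0.0884]), 83.1, 0.0273), (96, array([287.67, 211.75]), array([ 0.5048, -0.0368]), 116.14, 0.0877), (26, array([316.19, 208.5 ]), array([ 0.5134, -0.1016]), 155.21, 0.033)]
[(236, array([328.61, 145.99]), array([ 0.6602, -0.1312]), -7.65, 0.1178), (62, array([309.81, 194.85]), array([ 0.5444, -0.0872]), 87.96, 0.0284), (35, array([317.8, 208.4]), array([ 0.5137, -0.1053]), 161.06, 0.0314), (110, array([290.12, 216.31]), array([ 0.4945, -0.0424]), 123.77, 0.0879)]
```

View pics/t7.png

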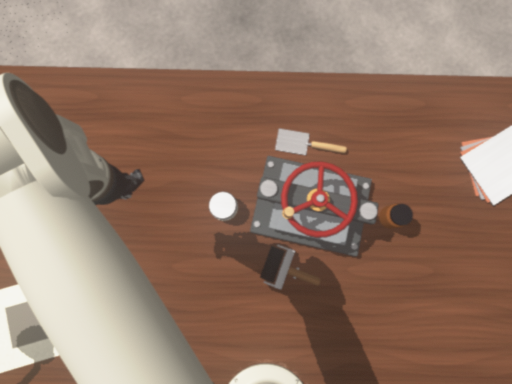

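Everything is in place, with the handle at (288,212). It stands at 116.1° against 123.8° at the start. I'll cross-check with the spokes' angle.

```bash
cat >> h.py <<'E'
def spokes(im):
    f=im.astype(float); m=(f[...,0]>1.8*f[...,1])&(f[...,0]>1.8*f[...,2])&(f[...,0]>90)&(abs(f[...,1]-f[...,2])<25)
    v,u=np.nonzero(m);P,_=plane("top",np.c_[u,v],.165); d=P-[.5434,-.1155]; r=np.hypot(*d.T);a=np.arctan2(d[:,1],d[:,0])[(r>.035)&(r<.068)]
    return len(a),np.degrees(np.angle(np.exp(3j*a).mean())/3)+120, abs(np.exp(3j*a).mean())
E
python3 -c "
from h import *
print(spokes(np.load('ref_top.npy')),spokes(cv2.imread('pics/t7.png')[:,:,::-1]),spokes(cv2.imread('pics/top0.png')[:,:,::-1]))"
```

```text
(201, np.float64(123.07317661937708), np.float64(0.9765200751562157)) (201, np.float64(115.55166728393961), np.float64(0.9756522192623259)) (199, np.float64(123.1339650491624), np.float64(0.976842023818978))
```

Both methods agree: 7.6° is left. Going back by the reverse path.

Request:
carry_out([
  [[-30,-14,0,0,0,0,-1],[-30,-14,0,0,0,0,-1],[-30,-14,0,0,0,0,-1],[-30,-14,0,0,0,0,-1],[-30,-14,0,0,0,0,-1],[-30,-14,0,0,0,0,-1],[-30,-14,0,0,0,0,-1],[-30,-14,0,0,0,0,-1],[-30,-14,0,0,0,0,-1],[-30,-14,0,0,0,0,-1]],
])

```text
clock: 15.28
tool_pos: [0.538, -0.0268, 0.449]
tcp_rot: [3.141, 0.0, 2.027]
force: [1.3, 0.0, 0.2]
width: -0.003
```

Request:
carry_out([
  [[0,0,0,0,0,0,-1],[0,0,25,0,0,0,-1],[0,0,25,0,0,0,-1],[0,0,20,0,0,0,-1],[0,0,10,0,0,0,-1],[0,-6,0,0,0,0,-1],[0,-6,0,0,0,0,-1],[0,0,0,0,0,0,-1],[0,0,0,0,0,0,-1]],
])

```text
clock: 16.03
tool_pos: [0.5275, -0.0298, 0.3705]
tcp_rot: [3.139, 0.001, 2.029]
force: [0.5, 0.9, 1.1]
width: 0.001
```

```bash
python3 -c "
from h import *
st()"
```

```text
t 16.03 p [ 0.5275 -0.0298  0.3705] rot [3.139e+00 1.000e-03 2.029e+00] yaw 116.3 ang 100.49 r 0.0871 F [0.5 0.9 1.1] w 0.0 j6 [-0.06  0.02  0.04  1.59  0.   -0.51]
```

Request:
carry_out([
  [[0,-2.4,0,0,0,0,-1],[0.7,-3.7,0,0,0,-2.5,-1],[0.7,-3.7,0,0,0,-2.5,-1],[0.7,-3.7,0,0,0,-2.5,-1],[0,0,0,0,0,0,-1],[0,0,0,0,0,0,-1]],
])

```text
clock: 16.53
tool_pos: [0.5149, -0.0341, 0.3693]
tcp_rot: [3.141, 0.001, 2.159]
force: [0.9, 1.6, 0.7]
width: -0.0
```

```bash
python3 -c "
from h import *
st()"
```

```text
t 16.53 p [ 0.5149 -0.0341  0.3693] rot [3.141e+00 1.000e-03 2.159e+00] yaw 123.7 ang 109.3 r 0.0863 F [0.9 1.6 0.7] w -0.0 j6 [-0.07 -0.01  0.01  1.59 -0.   -0.65]
```

Request:
carry_out([
  [[0,8,0,0,0,0,-1],[0,7,0,0,0,0,-1],[0,0,-30,0,0,0,-1],[0,0,-35,0,0,0,-1],[0,0,-15,0,0,0,-1],[28,19,0,0,0,0,-1],[28,19,0,0,0,0,-1],[28,19,0,0,0,0,-1],[28,19,0,0,0,0,-1],[28,19,0,0,0,0,-1]],
])

```text
clock: 17.37
tool_pos: [0.5287, 0.1455, 0.4484]
tcp_rot: [-3.141, 0.0, 2.16]
force: [-0.3, -0.1, -0.8]
width: 0.001
```

Request:
carry_out([
  [[28,19,0,0,0,0,-1],[28,19,0,0,0,0,-1],[28,19,0,0,0,0,-1],[28,19,0,0,0,0,-1],[28,19,0,0,0,0,-1],[0,0,0,0,0,0,-1],[0,0,0,0,0,0,-1]],
])

```text
clock: 17.95
tool_pos: [0.5296, 0.315, 0.4472]
tcp_rot: [-3.14, -0.0, 2.163]
force: [1.0, -0.8, 0.2]
width: 0.004
```

```bash
python3 -c "
from h import *
st();look('scene','s8');im,_=look('top','t8');print(top_handle(im)[2:],spokes(im))
im,_=arm.read_camera('top');print(top_handle(im)[2:],spokes(im))
for t in('ink_tin','jar','brayer','ink_knife','handle','hub'): print(t,[(round(float(r['p']),2),np.round(w('top',r['centre']),3)) for r in arm.pinpoint('top',t)[:1]])"
```

```text
t 17.95 p [0.5296 0.315  0.4472] rot [-3.14  -0.     2.163] yaw 123.9 ang 91.84 r 0.4308 F [ 1.  -0.8  0.2] w 0.0 j6 [ 0.54  0.28  0.48  1.77 -0.   -0.06]
[(100, array([289.9 , 215.86]), array([ 0.4956, -0.0419]), 123.04, 0.0878)] (198, np.float64(122.54488409592909), np.float64(0.9763456795052514))
[(100, array([289.9 , 215.86]), array([ 0.4956, -0.0419]), 123.04, 0.0878)] (197, np.float64(122.52109391858237), np.float64(0.9758786466368874))
ink_tin [(0.8, array([ 0.532,  0.127, -0.   ]))]
jar [(0.89, array([ 0.514, -0.341, -0.001]))]
brayer [(0.98, array([ 0.362, -0.048, -0.001]))]
ink_knife [(0.8, array([ 0.719, -0.116,  0.004]))]
handle [(0.48, array([ 0.496, -0.046,  0.176]))]
hub [(0.71, array([ 0.538, -0.114,  0.187]))]
```

View pics/t8.png

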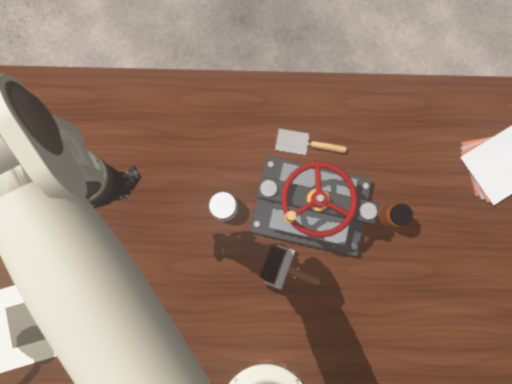

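View pics/s8.png

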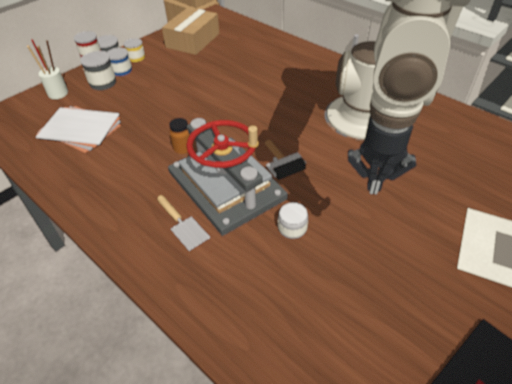

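The handle is back at (290,216) in the top view, within 0.7° of the start (about 1 mm). The hand is clear and the bystanders haven't moved. Handing in.

```bash
python3 -c "
from h import *
print(arm.close_job())"
```

```text
the job is handed in; nothing more can be done
None
```

The press is open. I pushed the wheel counter-clockwise through one full turn with the side of the shut fingers, without gripping the handle, and handed the job in at about 18 s of the 59 s allowed.

- **How it went:** I pushed most of the way round, then raised the hand and turned it 180° because the last joint was near its limit. The rest was done in two pushes, with a camera check before the last one.
- **Turn:** The last top-camera check puts the handle within 0.5–0.7° of its starting angle, on the short side (about 1 mm at the handle). The handle's own position reads 123.0° against 123.8° at the start, and the spokes read 122.5° against 123.1°.
- **Forces:** The readings I took while pushing were about 6 N or less.
- **Other items:** In the last pictures the ink tin, jar, brayer and ink knife were within 4 mm of where they started, which is the networks' accuracy.
- **Hand:** It finished raised and about 0.43 m to the side of the wheel, touching nothing.

One reading disagreed slightly: the last network fix for the hub was 5 mm off the earlier ones. The press is fixed, so I took that as network noise.

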